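Clamp a watch case in the leak-test jig and set its air valve two turns open

TASK

First swing the red-handled clamp arm over, without letting it drop, until its rubber foot rests on the watch case in the cream nest, and leave it down there. Then turn the blue air valve's crank handle clockwise until the valve is shut against its stop, and back it off exactly two full turns. Finish with the gripper still holding the valve's black handle firmly and still at that setting, and leave everything else on the bench where it is.

Things in the scene. Friction and masses are not known exactly. Their poses are not given: they have to be found in the camera images.
- clamp (a joint): swing of the clamp arm (rad): 0 = level, foot on the case; grows as it swings up and back; 1.57 upright, where its weight goes over centre; starts leaning back on its rest at 2.0. The arm (about 0.3 kg) turns on a level pivot along the jig's y, almost without friction, and falls to whichever side of upright it is let go; clamped, its weight alone presses the case
- clamp_pivot (a point): middle of the clamp arm's pivot pin, fixed on the jig, 79 mm above the bench; its frame is the jig's frame: arm level (clamped) points along the jig's -x, the hinge axis is along y. Two steel cheeks 30 mm (x) wide stand 21 mm to each side of it (y), 94 mm high
- clamp_grip (a point): hold point on the clamp's red cross handle, 36 mm from the arm's centre line towards the jig's +y. The handle is a round bar 16 mm thick, 126 mm long, along the jig's y, across the arm's end 140 mm from the pivot; the arm is 14 mm wide. Swings from 127 mm above and 58 mm behind (+x of) the pivot to level, 140 mm in front; can turn in a light grip
- foot: rubber foot under the clamp arm, 22 mm across, 85 mm from the pivot; lowered, its face comes onto the case's top 55 mm above the bench
- case: round steel watch case with a brass dial, 44 mm across, 14 mm high, loose in the cream nest of the jig, its lowest 5 mm inside the rim with about 2 mm play all round; origin under its centre, 41 mm above the bench
- nest (a point): centre of the nest's floor on the jig, 41 mm above the bench, 85 mm in front (-x) of the clamp pivot; cream nest 68 mm across, rim 46 mm above the bench; the jig's plate is 190 x 90 x 12 mm; frame is the jig's frame
- wheel (a joint): valve opening (rad): 0 = shut against a hard stop; grows as the wheel turns anticlockwise seen from above (6.283 per turn, up to 25.2); starts somewhere between 2.2 and 6.8. Stays where left; an even drag of 3 to 5 N felt at the handle; leaning on it with 15 N at the stop is plenty and does no harm. The wheel does not rise or sink as it turns
- valve_axis (a point): point on the wheel's vertical axis, at the height to grip the handle, 138 mm above the bench. The wheel is blue, 112 mm across, its top 103 mm above the bench, its hub's top 109 mm; the brass body and 80 mm square plate are below it
- valve_grip (a point): point on the axis of the black crank handle at the height to grip, 138 mm above the bench, 50 mm from the wheel's axis; it goes round with the wheel
- spinner: the black crank handle: upright, 20 mm thick, from 107 to 160 mm above the bench, turning freely on its own pin on the wheel's rim, so a gripper can carry it round without turning; origin at its foot
- spare_case: a second steel watch case like the first, 44 mm across, 14 mm high, lying on the bench, not to be touched; origin under its centre
- screwdriver: screwdriver 160 mm long lying at the right side; bystander
- oil_jar: small jar 46 mm across, 60 mm high, behind; bystander; origin under its centre
- loupe: black eye loupe 38 mm across, 30 mm high, at the left side; bystander; origin under its centre
- gasket_ring: brass ring 48 mm across, 8 mm high, behind; bystander
- brush: brush 150 mm long lying at the left side; bystander
- wax_block: red wax block 70 x 45 x 22 mm at the right side; bystander; origin under its centre
Mind the look-alikes: they are no part of the job. What is shaped like the case but pink is not meant.

How it is judged (in metres and radians):
On the way, in this order (a step that is already met when the one before it is completed fails the run):
1. the clamp arm is down with its foot pressing on the case in its nest (value of joint clamp below 0.08 rad and contact force between foot and case above 0.8 N and horizontal distance between case and nest below 0.005 m), for 0.3 s.
2. the valve is shut against its stop, the case still clamped (all of step 1 and value of joint wheel below 0.08 rad), for 0.1 s.
At the end, for the whole second after the job is handed in: The valve stands two turns (12.57 rad) open from its stop, within 15 degrees (0.26 rad), and at rest; the fingers grip its handle with more than 6 N; the clamp arm is down (below 0.08 rad) with its foot pressing on the case with more than 0.8 N, the case flat in its nest within 5 mm of its centre (all of step 1 and value of joint wheel between 12.306 and 12.826 rad and velocity of joint wheel between -0.1 and 0.1 rad/s and contact force between the fingers and spinner above 6 N and z of case in the frame of nest below 0.003 m and angle between case's own z axis and vertical below 0.06 rad); the arm keeps its last pose, push and grip.
It fails at once if the clamp arm is dropped: it swings down faster than 4 rad/s (velocity of joint clamp below -4 rad/s).
It fails at once if a bystander is moved more than 30 mm (distance of any of spare_case, screwdriver, oil_jar, loupe, gasket_ring, brush, wax_block from where it was at the start of the episode above 0.03 m).
It also fails if it takes over 72 s, if anything falls off the work surface, if the arm or the gripper's body presses on something with over 40 N, if the wrist force passes 120 N, or if a joint passes its speed limit or range.

ROBOT

A 6-joint arm with a two-finger parallel gripper is mounted at the origin on the work surface. World frame = base frame: x ahead of the robot, y to its left, z up, the work surface at z = 0. Lengths are in mm, angles in rad, forces in N, time in s.
With the tool pointing down it reaches from about 275 to 750 mm from the base axis. Payload 10.2 kg.
Tool frame: the origin (TCP) lies midway between the tips of the shut fingers; the grasp point (between the pads) lies grip_depth behind it (grip_depth is the distance from the TCP to the grasp point, in mm); z points along the fingers, y is the line along which they close (so a half turn about z gives the same grasp; the last joint's range is limited). The gripper opens to 85 mm and grips with 20 to 120 N. Pads are 22 mm wide; open, the fingers measure 114 mm over their backs; the gripper's body (76 mm by 85 mm) begins 54 mm behind the grasp point. The pads swing forward as they close: fully open they stand 13 mm farther back than shut.
Start: joints at [0.88, 0.313, 1.498, -0, 1.331, -0.223], TCP at [236.748, 468.595, 231.294] pointing down, gripper open.
Joint ranges: [-2.94, 2.94], [-0.97, 2.17], [0.19, 2.56], [-1.23, 4.37], [0.02, 3.11], [-2.88, 2.88]. Speed limits (rad/s): [2.39, 2.39, 3.01, 3.14, 3.14, 3.14].

INTERFACE

Orientations are given as a unit quaternion [w, x, y, z].
In Python, from rig import * gives the robot as it stands.
- The arm moves only by the tool servo_tool, never from a script. Its argument "commands" is a list of rows, each a list of 3 entries, a list of its own where there are three numbers: the gripper command: -1 is fully open, 1 is shut, values between are in proportion, then the shift along the tool's x, y, z in m, then the turn, a rotation vector about the tool's x, y, z in units of 6 degrees (1.0 is 6 degrees). In form: [[grip, [dx, dy, dz], [ax, ay, az]], ...]. A call has 1 to 10 rows; each row shifts and turns the commanded pose from where the row before left it, along the tool's axes as they then stand; what a row does not reach is not made up. A row lasts 1/12 s, in which the tool goes at most 41.7 mm and 7.16 degrees, less where a joint would pass 70% of its speed; a pose out of reach is approached as far as the arm can. A call is refused whole if a number of a shift passes 0.0417 or a number of a turn 1, either way. A call with a gripper value outside its range is refused whole. The fingers move at their own pace and stop on an object; "squeeze" is the grip in N (left out, the last holds). Time passes only in rows, so rows that do not move let the fingers close. It gives the time, the measured TCP pose, the force, the opening and the grip force at its end, in the units of the state.
- sense(): the state, without advancing time (a new reading comes with each control period).
- capture(name): name is "scene" or "top"; returns a dict with "pixels" (384x512x3 uint8, red, green, blue), "z_map" (384x512 float32, mm along the optical axis (not along the pixel's ray), 0 where there is no reading), "fx", "fy", "cx", "cy" (pixels), "rvec" (rotation vector, rad) and "tvec" (3), from world to camera coordinates, as OpenCV has them. Camera axes: x right, y down, z forward; pixel columns grow to the right and rows downward; lengths in mm; the calibration is good to about 2 mm. A picture is of the moment at which its call begins.
- finish_job(): hands the job in; it is judged then, once.
The state is a dict: "time_s": time; "joints": joint angles; "dq": joint speeds; "tau": joint torques, N m; "eef_pos": TCP position; "ee_rot": TCP orientation; "force": force on the tool from outside, world axes, zero at the start; "wrist_torque": the same for the moment, N m; "grip_width": opening from 0.0 (shut) to 1.0 (fully open); "grip_force": force on a finger pad.
Only numpy, scipy, OpenCV 4.12 (cv2) and the standard library are available. Lean on these libraries where they do the work, as an engineer would, in place of code of your own. Each camera call takes 0.05 s, during which the arm holds its last target. There are 200 camera calls.

## Working session

There is one attempt and no reset: what is moved stays moved. The work goes in short steps, Python scripts to look and compute and a tool call to move; the robot and the scene stay as the last step left them, time stands still between calls to the robot, and variables do not carry over. Pictures are saved under pics/ and viewed, at most 10 in all, crops included, and the job is handed in when it is done.

Besides the shell and the picture viewer there is one more tool, called after "Request:" as name(argument=value, ...) on one line, values as JSON. servo_tool: Moves the arm, as the interface text tells. Its arguments: {"type":"object","properties":{"commands":{"type":"array"},"squeeze":{"type":"number"}},"required":["commands"]}

```bash
mkdir -p pics; ls; python3 - <<'E'
from rig import *
import cv2,numpy as np
s=sense();print({k:np.round(v,3).tolist() for k,v in s.items()})
ims=[]
for n in("scene","top"):
    c=capture(n);np.savez(f"pics/{n}0.npz",**c);cv2.imwrite(f"pics/{n}0.png",c["pixels"][:,:,::-1])
    print(n,c["fx"],c["cx"],c["cy"],c["rvec"],c["tvec"])
E
```

```text
pics
{'time_s': 0.0, 'joints': [0.88, 0.313, 1.498, -0.0, 1.331, -0.223], 'dq': [0.0, -0.0, 0.0, 0.001, -0.0, 0.0], 'tau': [0.0, -41.225, -25.975, -0.0, 0.004, 0.0], 'eef_pos': [236.57, 468.383, 230.727], 'ee_rot': [-0.0, 0.232, 0.973, -0.001], 'force': [0.361, 0.561, -0.372], 'wrist_torque': [0.007, 0.003, 0.005], 'grip_force': 0.0, 'grip_width': 1.002}
scene 458.3899621359587 248.53216676240714 197.2165631350164 [ 1.18819108  2.21354531 -1.08734664] [ 330.43655324 -214.28655719 1715.12496262]
top 355.3491635851463 253.4457421709758 191.89793033449536 [ 2.16463534 -2.19014275  0.14415287] [ -15.50624981  595.55448253 1102.23537987]
```

View pics/scene0.png

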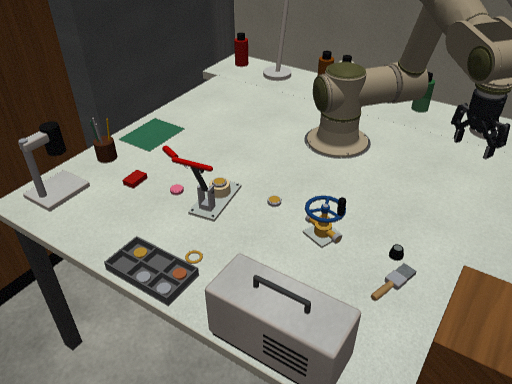

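View pics/top0.png

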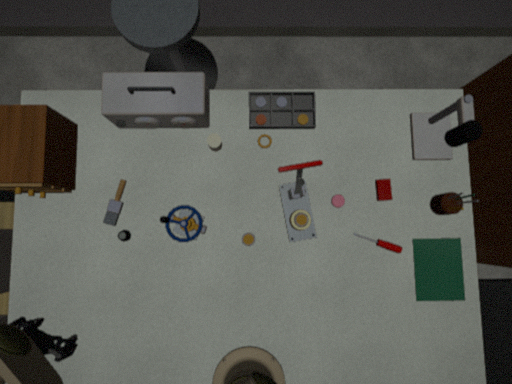

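```bash
cat > h.py <<'E'
import numpy as np,cv2
def load(n): return dict(np.load(f"pics/{n}.npz"))
def RT(c): return cv2.Rodrigues(c["rvec"])[0],c["tvec"].reshape(3)
def plane(c,uv,z):
    R,t=RT(c);uv=np.atleast_2d(uv).astype(float)
    d=np.c_[(uv[:,0]-c["cx"])/c["fx"],(uv[:,1]-c["cy"])/c["fy"],np.ones(len(uv))]@R
    o=-R.T@t;return o+d*((z-o[2])/d[:,2])[:,None]
def cloud(c,m):
    R,t=RT(c);v,u=np.nonzero(m&(c["z_map"]>0));Z=c["z_map"][v,u]
    p=np.c_[(u-c["cx"])/c["fx"]*Z,(v-c["cy"])/c["fy"]*Z,Z];return (p-t)@R
def mask(c,kind,box):
    h=cv2.cvtColor(c["pixels"],cv2.COLOR_RGB2HSV).astype(int);H,S,V=h[...,0],h[...,1],h[...,2]
    m={"red":((H<8)|(H>172))&(S>170)&(V>60),"blue":(H>100)&(H<125)&(S>120)&(V>40),"black":V<40,
       "cream":(H>10)&(H<35)&(S>45)&(V>80),"any":V>=0}[kind]
    b=np.zeros(m.shape,bool);b[box[1]:box[3],box[0]:box[2]]=1;return m&b
def tri(ca,ua,cb,ub):
    P=[np.diag([c["fx"],c["fy"],1])@np.c_[RT(c)[0],RT(c)[1]]+np.outer([c["cx"],c["cy"],0],np.r_[RT(c)[0][2],RT(c)[1][2]]) for c in(ca,cb)]
    x=cv2.triangulatePoints(P[0],P[1],np.float64(ua).reshape(2,1),np.float64(ub).reshape(2,1))[:,0];return x[:3]/x[3]
E
python3 - <<'E'
from h import *
np.set_printoptions(precision=1,suppress=True)
T,S=load("top0"),load("scene0")
def info(n,c,k,b):
    m=mask(c,k,b);p=cloud(c,m);v,u=np.nonzero(m)
    print(n,m.sum(),"uv",u.mean(),v.mean(),"med",np.median(p,0),"lo",np.percentile(p,3,0),"hi",np.percentile(p,97,0));return p,m
for n,c,b in(("T",T,(270,150,330,180)),("S",S,(155,140,218,175))):
    p,m=info("red"+n,c,"red",b);q=p.mean(0);w=np.linalg.svd(p-q,full_matrices=False)[2][0];tt=(p-q)@w
    print(" dir",w,"ends",q+w*tt.min(),q+w*tt.max())
for n,c,b in(("T",T,(150,195,215,250)),("S",S,(295,185,355,235))):
    p,m=info("blue"+n,c,"blue",b);info("blk"+n,c,"black",b)
    if n=="T":
        pts=np.argwhere(m)[:,::-1].astype(np.float32);e=cv2.fitEllipse(cv2.convexHull(pts));print(e,plane(c,e[0],103))
for n,c,b in(("T",T,(280,205,322,235)),("S",S,(208,172,235,198))):
    p,m=info("cream"+n,c,"cream",b);e=cv2.fitEllipse(cv2.convexHull(np.argwhere(m)[:,::-1].astype(np.float32)));print(e,plane(c,e[0],46))
# jig plate in top by height 8..16
p=cloud(T,mask(T,"any",(260,150,340,250)));z=p[:,2];q=p[(z>8)&(z<16)]
r=cv2.minAreaRect(q[:,:2].astype(np.float32));print("plate",r)
q=p[(z>85)&(z<100)];print("cheek",len(q),q.mean(0) if len(q) else 0)
a=cv2.resize(T["pixels"][140:260,140:340,::-1],None,fx=4,fy=4,interpolation=2)
b=cv2.resize(S["pixels"][140:250,150:360,::-1],(800,int(110*800/210)))
cv2.imwrite("pics/c1.png",cv2.resize(np.vstack([a,b]),(500,562)))
E
```

```text
redT 150 uv 301.14 165.57333333333332 med [ 645.4 -148.2  212.7] lo [ 637.1 -200.1  209.2] hi [656.  -94.6 215.8]
 dir [-0.2  1.  -0. ] ends [ 655.2 -202.3  213.1] [636.4 -88.1 212.2]
redS 290 uv 184.87241379310345 159.88620689655173 med [ 646.  -168.   207.7] lo [ 413.2 -481.2   15. ] hi [660.9 -87.7 214.1]
 dir [0.5 0.7 0.4] ends [ 405.9 -482.1    4.6] [ 670.  -111.1  226.2]
blueT 309 uv 184.17152103559872 223.4401294498382 med [497.4 179.7 102.3] lo [448.  138.2  98.6] hi [545.1 235.1 106.5]
blkT 42 uv 164.9047619047619 219.23809523809524 med [508.1 230.5 156.8] lo [500.5 226.5 117.8] hi [513.8 239.1 163.1]
((183.54148864746094, 223.1907501220703), (35.024742126464844, 35.89872360229492), 63.62971496582031) [[497.  186.8 103. ]]
blueS 371 uv 322.52021563342316 209.0188679245283 med [508.2 183.9  99.6] lo [449.3 140.3  94.8] hi [551.5 239.2 105. ]
blkS 121 uv 340.8264462809917 206.3305785123967 med [515.5 239.5 138.9] lo [505.5 229.6 109.2] hi [519.1 246.6 159. ]
creamT 280 uv 300.1535714285714 219.38214285714287 med [ 506.3 -166.6   47.7] lo [ 478.6 -195.9   39.6] hi [ 532.  -141.7   57.9]
((300.2349853515625, 219.37673950195312), (19.86003303527832, 20.350313186645508), 111.765380859375) [[ 505.6 -167.9   46. ]]
creamS 267 uv 220.7003745318352 187.4307116104869 med [ 516.7 -153.7   41.6] lo [ 481.2 -194.8   15.3] hi [ 538.4 -136.1   55.4]
((219.32937622070312, 187.34286499023438), (20.18391990661621, 23.125797271728516), 88.70635223388672) [[ 524.6 -153.4   46. ]]
plate ((544.3093872070312, -212.7701416015625), (189.67762756347656, 189.09815979003906), 9.177878379821777)
cheek 73 [ 590.7 -154.2   92.3]
```

View pics/c1.png

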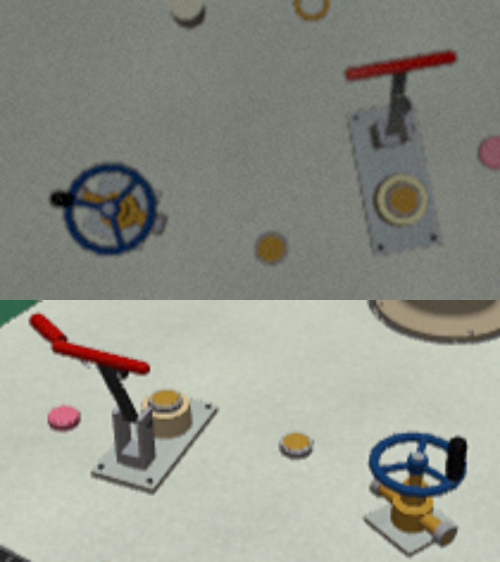

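The pictures show the clamp's red cross handle at top (301,166) / scene (188,160). The valve wheel is at top (184,223), with its black handle at (165,219) / (341,206). The nest and case are at top (300,219).

Look-alikes, all rejected by the description and close crop:
- **Red:** screwdriver grip at top (391,247) and wax block at (384,189).
- **Case-shaped:** spare case at (249,239) and pink disc at (338,200).
- **Black:** loupe at (124,235).

```bash
python3 - <<'E'
import rig
print([n for n in dir(rig) if not n.startswith('_')], getattr(rig,'grip_depth',None))
from h import *
np.set_printoptions(precision=1,suppress=True)
from scipy.spatial.transform import Rotation as R
s=rig.sense();w,x,y,z=s["ee_rot"];M=R.from_quat([x,y,z,w]).as_matrix();print(M)
T,S=load("top0"),load("scene0")
def ends(c,b):
    m=mask(c,"red",b);n,l,st,ce=cv2.connectedComponentsWithStats(m.astype(np.uint8));print(st[1:,4].tolist(),ce[1:].tolist())
    k=1+np.argmax(st[1:,4]);v,u=np.nonzero(l==k);return np.float64([u.mean(),v.mean()]),np.c_[u,v]
a,pa=ends(T,(270,150,330,180));b,pb=ends(S,(166,150,218,175))
for f in(np.argmin,np.argmax): print("end",tri(T,pa[f(pa[:,0])],S,pb[f(-pb[:,0])]))
print("handle centre",tri(T,a,S,b))
print("case",tri(T,(300.2,219.4),S,(219.3,184)))
m=mask(T,"black",(150,195,215,250));v,u=np.nonzero(m);m2=mask(S,"black",(335,195,350,218));v2,u2=np.nonzero(m2)
print(sorted(set(zip(u,v)))[::6],plane(T,(u.mean(),v.mean()),150));print("crank",tri(T,(u.mean(),v.mean()),S,(u2.mean(),v2.mean())),u2.mean(),v2.mean())
E
```

```text
['PlanningError', 'capture', 'finish_job', 'grip_depth', 'sense'] 18.700000000000003
[[-0.9  0.5 -0. ]
 [ 0.5  0.9 -0. ]
 [ 0.  -0.  -1. ]]
[150] [[301.14, 165.57333333333332]]
[261] [[186.99616858237547, 161.19157088122606]]
end [636.5 -85.7 208.1]
end [ 660.5 -209.4  232.6]
handle centre [ 649.9 -153.1  211.9]
case [ 505.5 -168.3   41. ]
[(np.int64(161), np.int64(218)), (np.int64(162), np.int64(220)), (np.int64(163), np.int64(221)), (np.int64(165), np.int64(217)), (np.int64(166), np.int64(217)), (np.int64(167), np.int64(217)), (np.int64(168), np.int64(218))] [[507.7 231.2 150. ]]
crank [507.7 236.1 132.5] 341.1344537815126 206.15126050420167
```

Request:
servo_tool(commands=[[-1, [0, 0, -0.006], [0, 0, 1]], [-1, [0, 0, -0.006], [0, 0, 1]], [-1, [0, 0, -0.006], [0, 0, 1]], [-1, [0, 0, -0.006], [0, 0, 1]], [-1, [0, 0, -0.006], [0, 0, 1]], [-1, [0, 0, -0.006], [0, 0, 1]], [-1, [0, 0, -0.006], [0, 0, 1]], [-1, [0, 0, -0.006], [0, 0, 1]], [-1, [0, 0, -0.006], [0, 0, 1]], [-1, [0, 0, 0], [0, 0, 0]]], squeeze=20)

```text
time_s: 0.93
eef_pos: [236.9, 468.8, 286.1]
ee_rot: [-0.0, 0.65, 0.76, 0.001]
force: [-0.3, -0.3, 1.0]
grip_width: 0.999
grip_force: 0.0
```

Request:
servo_tool(commands=[[-1, [-0.03, 0.015, 0], [0, 0, 0]], [-1, [-0.03, 0.015, 0], [0, 0, 0]], [-1, [-0.03, 0.015, 0], [0, 0, 0]], [-1, [-0.03, 0.015, 0], [0, 0, 0]], [-1, [-0.03, 0.015, 0], [0, 0, 0]], [-1, [-0.03, 0.015, 0], [0, 0, 0]], [-1, [-0.03, 0.015, 0], [0, 0, 0]], [-1, [-0.03, 0.015, 0], [0, 0, 0]], [-1, [-0.03, 0.015, 0], [0, 0, 0]], [-1, [-0.03, 0.015, 0], [0, 0, 0]]])

```text
time_s: 1.77
eef_pos: [433.3, 194.9, 284.9]
ee_rot: [-0.0, 0.647, 0.763, -0.0]
force: [-0.4, 0.8, 0.3]
grip_width: 1.002
grip_force: 0.0
```

Request:
servo_tool(commands=[[-1, [-0.0335, 0.0155, 0], [0, 0, 0]], [-1, [-0.0335, 0.0155, 0], [0, 0, 0]], [-1, [-0.0335, 0.0155, 0], [0, 0, 0]], [-1, [-0.0335, 0.0155, 0], [0, 0, 0]], [-1, [-0.0335, 0.0155, 0], [0, 0, 0]], [-1, [-0.0335, 0.0155, 0], [0, 0, 0]], [-1, [-0.0335, 0.0155, 0], [0, 0, 0]], [-1, [-0.0335, 0.0155, 0], [0, 0, 0]], [-1, [-0.0335, 0.0155, 0], [0, 0, 0]], [-1, [-0.0335, 0.0155, 0], [0, 0, 0]]])

```text
time_s: 2.6
eef_pos: [639.9, -111.1, 284.5]
ee_rot: [-0.0, 0.647, 0.763, -0.0]
force: [0.2, 0.5, 0.1]
grip_width: 1.0
grip_force: 0.0
```

```bash
python3 - <<'E'
from rig import *
from h import *
s=sense();print(s["eef_pos"],s["ee_rot"])
for n in("scene","top"):
    c=capture(n);np.savez(f"pics/{n}1.npz",**c)
T,S=load("top1"),load("scene1")
a=cv2.resize(T["pixels"][100:250,230:390,::-1],(400,375));b=cv2.resize(S["pixels"][70:220,110:270,::-1],(400,375))
cv2.imwrite("pics/c2.png",np.hstack([a,b]))
E
```

```text
[ 639.88169601 -111.13366794  284.54429894] [-4.60799083e-04  6.46817249e-01  7.62644881e-01 -1.41576532e-04]
```

View pics/c2.png

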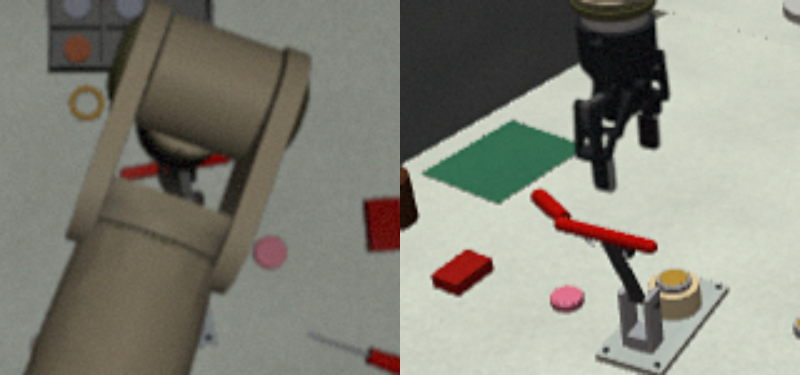

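The gripper hovers over the handle's +y half: fingertips at crop (605,185)/(650,145), red bar at (605,235). I'll descend and close lightly.

Request:
servo_tool(commands=[[-1, [0, 0.001, 0.012], [0, 0, 0]], [-1, [0, 0, 0.012], [0, 0, 0]], [-1, [0, 0, 0.012], [0, 0, 0]], [-1, [0, 0, 0.012], [0, 0, 0]], [-1, [0, 0, 0.012], [0, 0, 0]], [-1, [0, 0, 0.012], [0, 0, 0]], [-1, [0, 0, 0.012], [0, 0, 0]], [-1, [0, 0, 0.012], [0, 0, 0]], [-1, [0, 0, 0.002], [0, 0, 0]], [-1, [0, 0, 0], [0, 0, 0]]])

```text
time_s: 3.53
eef_pos: [639.8, -108.8, 186.5]
ee_rot: [-0.001, 0.647, 0.762, -0.0]
force: [-0.3, 1.3, 0.1]
grip_width: 1.004
grip_force: 0.0
```

Request:
servo_tool(commands=[[0, [0, 0, 0], [0, 0, 0]], [0.3, [0, 0, 0], [0, 0, 0]], [0.5, [0, 0, 0], [0, 0, 0]], [0.7, [0, 0, 0], [0, 0, 0]], [1, [0, 0, 0], [0, 0, 0]], [1, [0, 0, 0], [0, 0, 0]], [1, [0, 0, 0], [0, 0, 0]], [1, [0, 0, 0], [0, 0, 0]], [1, [0, 0, 0], [0, 0, 0]], [1, [0, 0, 0], [0, 0, 0]]], squeeze=20)

```text
time_s: 4.37
eef_pos: [639.8, -109.5, 187.6]
ee_rot: [-0.0, 0.648, 0.762, -0.0]
force: [-6.1, -0.2, 3.3]
grip_width: 0.179
grip_force: 20.6
```

Request:
servo_tool(commands=[[1, [0, -0.0092, -0.0037], [0, 0, 0]], [1, [0, -0.0095, -0.0031], [0, 0, 0]], [1, [0, -0.0096, -0.0024], [0, 0, 0]], [1, [0, -0.0098, -0.0017], [0, 0, 0]], [1, [0, -0.0099, -0.001], [0, 0, 0]]])

```text
time_s: 4.78
eef_pos: [593.5, -117.2, 200.1]
ee_rot: [0.002, 0.648, 0.762, 0.001]
force: [4.6, 0.2, 6.6]
grip_width: 0.177
grip_force: 20.8
```

Request:
servo_tool(commands=[[1, [0, -0.0099, -0.0003], [0, 0, 0]], [1, [0, -0.0099, 0.0004], [0, 0, 0]], [1, [0, -0.0099, 0.0011], [0, 0, 0]], [1, [0, -0.0098, 0.0018], [0, 0, 0]], [1, [0, -0.0096, 0.0025], [0, 0, 0]], [1, [0, -0.0094, 0.0032], [0, 0, 0]], [1, [0, -0.0092, 0.0039], [0, 0, 0]]])

```text
time_s: 5.37
eef_pos: [526.4, -128.2, 187.1]
ee_rot: [0.001, 0.648, 0.762, 0.0]
force: [2.0, -0.3, -0.3]
grip_width: 0.178
grip_force: 20.9
```

Request:
servo_tool(commands=[[1, [0, -0.0089, 0.0045], [0, 0, 0]], [1, [0, -0.0085, 0.0051], [0, 0, 0]], [1, [0, -0.0081, 0.0057], [0, 0, 0]], [1, [0, -0.0077, 0.0063], [0, 0, 0]], [1, [0, -0.0073, 0.0068], [0, 0, 0]], [1, [0, -0.0068, 0.0073], [0, 0, 0]], [1, [0, -0.0062, 0.0078], [0, 0, 0]], [1, [0, -0.0057, 0.0082], [0, 0, 0]], [1, [0, -0.0051, 0.0086], [0, 0, 0]]])

```text
time_s: 6.12
eef_pos: [462.6, -138.6, 126.2]
ee_rot: [0.001, 0.648, 0.762, -0.0]
force: [1.9, -2.6, 0.3]
grip_width: 0.177
grip_force: 22.1
```

Request:
servo_tool(commands=[[1, [0, -0.0044, 0.0089], [0, 0, 0]], [1, [0, -0.0038, 0.0092], [0, 0, 0]], [1, [0, -0.0031, 0.0094], [0, 0, 0]], [1, [0, -0.0025, 0.0096], [0, 0, 0]], [1, [0, -0.0018, 0.0098], [0, 0, 0]], [1, [0, 0, 0], [0, 0, 0]]])

```text
time_s: 6.62
eef_pos: [446.2, -141.2, 77.9]
ee_rot: [-0.001, 0.648, 0.762, -0.001]
force: [-5.5, -5.7, -0.2]
grip_width: 0.175
grip_force: 23.2
```

Request:
servo_tool(commands=[[1, [0, -0.0006, 0.005], [0, 0, 0]], [1, [0, -0.0005, 0.005], [0, 0, 0]], [1, [0, -0.0002, 0.004], [0, 0, 0]], [1, [0, 0, 0.002], [0, 0, 0]], [1, [0, 0, 0], [0, 0, 0]]])

```text
time_s: 7.03
eef_pos: [444.5, -141.4, 62.5]
ee_rot: [-0.001, 0.648, 0.762, -0.001]
force: [-10.0, -7.9, -0.4]
grip_width: 0.179
grip_force: 23.6
```

Request:
servo_tool(commands=[[1, [0, 0.002, 0.001], [0, 0, 0]], [1, [0, 0.001, 0.001], [0, 0, 0]], [1, [0, 0, 0], [0, 0, 0]]])

```text
time_s: 7.28
eef_pos: [444.3, -141.2, 59.6]
ee_rot: [-0.005, 0.647, 0.762, -0.004]
force: [-26.3, -16.8, 0.1]
grip_width: 0.181
grip_force: 24.6
```

Request:
servo_tool(commands=[[1, [0, -0.002, 0], [0, 0, 0]], [1, [0, -0.002, 0], [0, 0, 0]], [1, [0, 0, 0], [0, 0, 0]]])

```text
time_s: 7.53
eef_pos: [444.4, -141.4, 61.0]
ee_rot: [-0.0, 0.648, 0.762, -0.0]
force: [-4.8, -5.3, -2.3]
grip_width: 0.178
grip_force: 23.6
```

Request:
servo_tool(commands=[[0.5, [0, 0, 0], [0, 0, 0]], [0.3, [0, 0, 0], [0, 0, 0]], [0, [0, 0, 0], [0, 0, 0]], [0, [0, 0, 0], [0, 0, 0]], [0, [0, 0, 0], [0, 0, 0]], [0, [0, 0, 0], [0, 0, 0]]])

```text
time_s: 8.03
eef_pos: [445.1, -140.9, 61.4]
ee_rot: [0.0, 0.648, 0.762, 0.0]
force: [-0.4, -1.1, -0.4]
grip_width: 0.497
grip_force: 0.0
```

Request:
servo_tool(commands=[[0, [0, 0, -0.01], [0, 0, 0]], [0, [0, 0, -0.015], [0, 0, 0]], [0, [0, 0, -0.02], [0, 0, 0]], [0, [0, 0, -0.03], [0, 0, 0]], [0, [0, 0, -0.03], [0, 0, 0]], [0, [0, 0, -0.03], [0, 0, 0]], [0, [0, 0, 0], [0, 0, 0]]])

```text
time_s: 8.62
eef_pos: [446.8, -142.0, 202.4]
ee_rot: [0.005, 0.648, 0.762, 0.001]
force: [0.8, 0.1, 0.7]
grip_width: 0.502
grip_force: 0.0
```

```bash
python3 - <<'E'
from rig import *
from h import *
s=sense();print(s["eef_pos"],s["ee_rot"],s["joints"])
for n in("scene","top"):
    c=capture(n);np.savez(f"pics/{n}2.npz",**c)
T,S=load("top2"),load("scene2")
p=cloud(S,mask(S,"red",(180,150,260,220)));print(np.median(p,0),np.percentile(p,95,0))
a=cv2.resize(T["pixels"][140:290,140:340,::-1],(400,300));b=cv2.resize(S["pixels"][120:240,160:320,::-1],(400,300))
cv2.imwrite("pics/c3.png",np.hstack([a,b]))
E
```

```text
[ 446.82833625 -141.96614496  202.44590084] [5.01449280e-03 6.48034988e-01 7.61593685e-01 7.54498796e-04] [-5.58324928e-01  2.10041557e-01  1.71043199e+00  2.87774371e-05
  1.21097723e+00 -7.19106329e-01]
[ 454.00506606 -171.04862694   82.66369741] [ 465.34771154 -121.69961054   86.13372825]
```

View pics/c3.png

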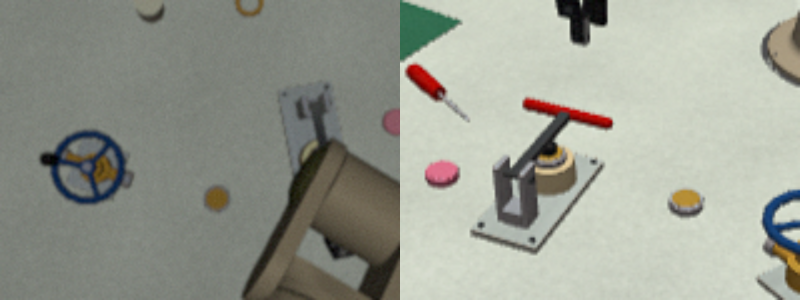

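The clamp is down: red bar level at crop (570,112), foot on the case at (548,150). Next is the valve.

Request:
servo_tool(commands=[[-1, [0, 0, 0], [0, 0, 0.8]], [-1, [0, 0, 0], [0, 0, 0.75]], [-1, [0, 0, 0], [0, 0, 0]]], squeeze=60)

```text
time_s: 8.97
eef_pos: [444.5, -140.7, 195.5]
ee_rot: [-0.001, 0.709, 0.705, -0.0]
force: [0.1, 0.1, -0.8]
grip_width: 0.901
grip_force: 0.0
```

Request:
servo_tool(commands=[[-1, [0.0375, 0.006, 0], [0, 0, 0]], [-1, [0.0375, 0.006, 0], [0, 0, 0]], [-1, [0.0375, 0.006, 0], [0, 0, 0]], [-1, [0.0375, 0.006, 0], [0, 0, 0]], [-1, [0.0375, 0.006, 0], [0, 0, 0]], [-1, [0.0375, 0.006, 0], [0, 0, 0]], [-1, [0.0375, 0.006, 0], [0, 0, 0]], [-1, [0.0375, 0.006, 0], [0, 0, 0]], [-1, [0.0375, 0.006, 0], [0, 0, 0]], [-1, [0.0375, 0.006, 0], [0, 0, 0]]])

```text
time_s: 9.8
eef_pos: [505.1, 235.9, 195.6]
ee_rot: [-0.0, 0.707, 0.707, -0.001]
force: [1.5, -0.7, 0.6]
grip_width: 1.001
grip_force: 0.0
```

Request:
servo_tool(commands=[[-1, [0, 0, 0], [0, 0, 0]]])

```text
time_s: 9.88
eef_pos: [505.0, 239.1, 195.2]
ee_rot: [-0.001, 0.705, 0.709, -0.0]
force: [-0.4, 0.4, -1.0]
grip_width: 0.997
grip_force: 0.0
```

```bash
python3 - <<'E'
from rig import *
from h import *
s=sense();print(s["eef_pos"],s["ee_rot"],s["joints"])
for n in("scene","top"):
    c=capture(n);np.savez(f"pics/{n}3.npz",**c)
T,S=load("top3"),load("scene3")
a=cv2.resize(T["pixels"][150:270,120:280,::-1],(400,300));b=cv2.resize(S["pixels"][130:250,260:420,::-1],(400,300))
cv2.imwrite("pics/c4.png",np.hstack([a,b]))
E
```

```text
[505.02808983 239.06724025 195.20204511] [-9.26727187e-04  7.05095331e-01  7.09111914e-01 -1.00080389e-04] [0.23176061 0.41625943 1.4477364  0.001533   1.27874609 0.22563808]
```

View pics/c4.png

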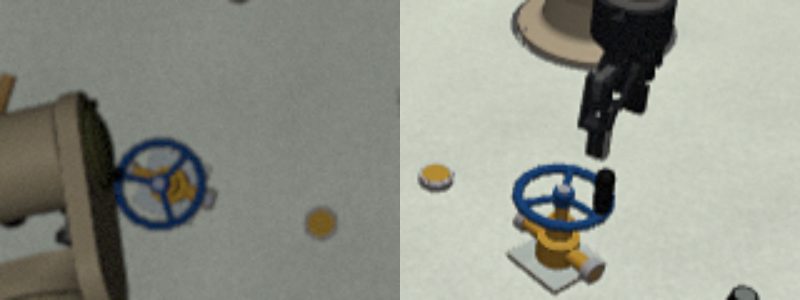

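Fingers straddle the black handle (crop (603,190)) from above. I'll correct by 3 mm, descend and grip.

Request:
servo_tool(commands=[[-1, [-0.003, 0.003, 0], [0, 0, 0]], [-1, [0, 0, 0.012], [0, 0, 0]], [-1, [0, 0, 0.013], [0, 0, 0]], [-1, [0, 0, 0.013], [0, 0, 0]], [-1, [0, 0, 0.013], [0, 0, 0]], [-1, [0, 0, 0.013], [0, 0, 0]], [-1, [0, 0, 0.012], [0, 0, 0]], [-1, [0, 0, 0], [0, 0, 0]]])

```text
time_s: 10.65
eef_pos: [507.8, 229.0, 118.2]
ee_rot: [-0.001, 0.708, 0.706, -0.002]
force: [0.5, 0.1, -0.4]
grip_width: 0.997
grip_force: 0.0
```

Request:
servo_tool(commands=[[0, [0, 0, 0], [0, 0, 0]], [0.3, [0, 0, 0], [0, 0, 0]], [0.5, [0, 0, 0], [0, 0, 0]], [1, [0, 0, 0], [0, 0, 0]], [1, [0, 0, 0], [0, 0, 0]], [1, [0, 0, 0], [0, 0, 0]], [1, [0, 0, 0], [0, 0, 0]], [1, [0, 0, 0], [0, 0, 0]], [1, [0, 0, 0], [0, 0, 0]], [1, [0, 0, 0], [0, 0, 0]]], squeeze=60)

```text
time_s: 11.48
eef_pos: [508.8, 230.9, 120.9]
ee_rot: [0.0, 0.708, 0.707, 0.0]
force: [-2.5, -1.2, 5.6]
grip_width: 0.218
grip_force: 58.5
```

Request:
servo_tool(commands=[[1, [-0.0035, 0.0098, 0], [0, 0, 0]], [1, [-0.0055, 0.0089, 0], [0, 0, 0]], [1, [-0.0072, 0.0076, 0], [0, 0, 0]], [1, [-0.0086, 0.0059, 0], [0, 0, 0]], [1, [-0.0097, 0.004, 0], [0, 0, 0]]])

```text
time_s: 11.9
eef_pos: [544.5, 196.6, 120.9]
ee_rot: [-0.001, 0.708, 0.707, -0.0]
force: [-8.8, 2.4, 8.8]
grip_width: 0.216
grip_force: 59.2
```

Request:
servo_tool(commands=[[1, [-0.0103, 0.0009, 0], [0, 0, 0]], [1, [-0.0104, -0.0003, 0], [0, 0, 0]], [1, [-0.0102, -0.0025, 0], [0, 0, 0]], [1, [-0.0094, -0.0045, 0], [0, 0, 0]], [1, [-0.0083, -0.0064, 0], [0, 0, 0]]])

```text
time_s: 12.32
eef_pos: [532.2, 147.5, 120.9]
ee_rot: [0.0, 0.708, 0.706, 0.001]
force: [0.2, 6.2, 5.5]
grip_width: 0.215
grip_force: 59.0
```

Request:
servo_tool(commands=[[1, [-0.0044, -0.0048, 0], [0, 0, 0]], [1, [-0.0038, -0.0053, 0], [0, 0, 0]]])

```text
time_s: 12.48
eef_pos: [521.9, 139.3, 120.9]
ee_rot: [0.0, 0.708, 0.706, 0.001]
force: [1.6, 4.9, 4.4]
grip_width: 0.221
grip_force: 59.0
```

Request:
servo_tool(commands=[[1, [-0.003, -0.0058, 0], [0, 0, 0]], [1, [-0.0023, -0.0061, 0], [0, 0, 0]]])

```text
time_s: 12.65
eef_pos: [510.1, 134.2, 120.9]
ee_rot: [0.001, 0.708, 0.706, 0.001]
force: [2.7, 5.7, 4.7]
grip_width: 0.219
grip_force: 59.0
```

Request:
servo_tool(commands=[[1, [-0.0014, -0.0064, 0], [0, 0, 0]], [1, [-0.0006, -0.0065, 0], [0, 0, 0]]])

```text
time_s: 12.82
eef_pos: [497.3, 132.3, 120.9]
ee_rot: [0.001, 0.708, 0.706, 0.001]
force: [4.3, 5.1, 5.0]
grip_width: 0.217
grip_force: 59.0
```

Request:
servo_tool(commands=[[1, [0.0003, -0.0065, 0], [0, 0, 0]], [1, [0.0011, -0.0064, 0], [0, 0, 0]]])

```text
time_s: 12.98
eef_pos: [484.4, 133.7, 120.9]
ee_rot: [0.001, 0.708, 0.706, 0.001]
force: [5.1, 4.2, 4.5]
grip_width: 0.216
grip_force: 59.1
```

Request:
servo_tool(commands=[[1, [0.0019, -0.0062, 0], [0, 0, 0]], [1, [0.0027, -0.0059, 0], [0, 0, 0]]])

```text
time_s: 13.15
eef_pos: [477.5, 136.3, 121.6]
ee_rot: [0.007, 0.708, 0.706, 0.005]
force: [50.4, -19.1, -19.7]
grip_width: 0.219
grip_force: 59.7
```

Request:
servo_tool(commands=[[1, [-0.0015, 0.0035, 0], [0, 0, 0]], [1, [0, 0, 0], [0, 0, 0]], [1, [0, 0, 0], [0, 0, 0]]])

```text
time_s: 13.4
eef_pos: [478.4, 135.7, 121.2]
ee_rot: [0.003, 0.708, 0.706, 0.002]
force: [16.4, -3.4, -0.8]
grip_width: 0.219
grip_force: 61.5
```

```bash
python3 - <<'E'
from rig import *
import numpy as np
s=sense();print(s["eef_pos"],s["ee_rot"],s["force"])
from scipy.optimize import least_squares
P=np.array([[508.8,230.9],[544.5,196.6],[532.2,147.5],[521.9,139.3],[510.1,134.2],[497.3,132.3],[484.4,133.7]])
f=least_squares(lambda q:np.hypot(*(P-q[:2]).T)-q[2],[497,183,50]);c=f.x;print(c,f.fun)
print(np.degrees(np.arctan2(P[:,1]-c[1],P[:,0]-c[0])),np.degrees(np.arctan2(s["eef_pos"][1]-c[1],s["eef_pos"][0]-c[0])))
E
```

```text
[478.43824899 135.74388971 121.23196551] [0.00345166 0.70794561 0.70625438 0.00241758] [16.39197671 -3.43683301 -0.79573019]
[496.35706892 182.40162658  50.11047122] [-4.13314336e-02  8.25125677e-02 -8.20868098e-02 -8.65945407e-03
  1.20283160e-02  2.77295677e-05  3.75090842e-02]
[  75.61034648   16.43190833  -44.23768563  -59.34812544  -74.08643742
  -88.9217996  -103.79423264] -111.00919622471203
```

Stop reached: centre (496.4, 182.4), radius 50.1 mm, stop angle -111° with a 16 N lean. Now I'll back off two turns.

Request:
servo_tool(commands=[[1, [-0.0007, 0.002, 0], [0, 0, 0]], [1, [-0.003, 0.0127, 0], [0, 0, 0]], [1, [0.0003, 0.013, 0], [0, 0, 0]], [1, [0.0037, 0.0125, 0], [0, 0, 0]], [1, [0.0068, 0.0111, 0], [0, 0, 0]], [1, [0.0095, 0.009, 0], [0, 0, 0]], [1, [0.0115, 0.0062, 0], [0, 0, 0]]])

```text
time_s: 13.98
eef_pos: [542.5, 163.9, 121.1]
ee_rot: [0.001, 0.708, 0.706, -0.001]
force: [-4.2, -3.1, 11.4]
grip_width: 0.218
grip_force: 62.8
```

Request:
servo_tool(commands=[[1, [0.0127, 0.003, 0], [0, 0, 0]], [1, [0.013, -0.0003, 0], [0, 0, 0]], [1, [0.0125, -0.0037, 0], [0, 0, 0]], [1, [0.0111, -0.0068, 0], [0, 0, 0]], [1, [0.009, -0.0095, 0], [0, 0, 0]], [1, [0.0062, -0.0115, 0], [0, 0, 0]], [1, [0.003, -0.0127, 0], [0, 0, 0]], [1, [-0.0003, -0.013, 0], [0, 0, 0]], [1, [-0.0037, -0.0125, 0], [0, 0, 0]]])

```text
time_s: 14.73
eef_pos: [475.3, 228.4, 121.1]
ee_rot: [0.001, 0.707, 0.707, 0.001]
force: [6.2, -5.0, 5.6]
grip_width: 0.221
grip_force: 62.7
```

Request:
servo_tool(commands=[[1, [-0.0068, -0.0111, 0], [0, 0, 0]], [1, [-0.0095, -0.009, 0], [0, 0, 0]], [1, [-0.0115, -0.0062, 0], [0, 0, 0]], [1, [-0.0127, -0.003, 0], [0, 0, 0]], [1, [-0.013, 0.0003, 0], [0, 0, 0]], [1, [-0.0125, 0.0037, 0], [0, 0, 0]], [1, [-0.0111, 0.0068, 0], [0, 0, 0]], [1, [-0.009, 0.0095, 0], [0, 0, 0]], [1, [-0.0062, 0.0115, 0], [0, 0, 0]]])

```text
time_s: 15.48
eef_pos: [477.2, 136.0, 121.0]
ee_rot: [-0.0, 0.708, 0.706, 0.0]
force: [-0.2, 9.5, 10.9]
grip_width: 0.216
grip_force: 62.9
```

Request:
servo_tool(commands=[[1, [-0.003, 0.0127, 0], [0, 0, 0]], [1, [0.0003, 0.013, 0], [0, 0, 0]], [1, [0.0037, 0.0125, 0], [0, 0, 0]], [1, [0.0068, 0.0111, 0], [0, 0, 0]], [1, [0.0095, 0.009, 0], [0, 0, 0]], [1, [0.0115, 0.0062, 0], [0, 0, 0]]])

```text
time_s: 15.98
eef_pos: [542.5, 163.9, 121.1]
ee_rot: [0.001, 0.708, 0.706, -0.001]
force: [-3.7, -3.7, 11.0]
grip_width: 0.216
grip_force: 63.0
```

Request:
servo_tool(commands=[[1, [0.0127, 0.003, 0], [0, 0, 0]], [1, [0.013, -0.0003, 0], [0, 0, 0]], [1, [0.0125, -0.0037, 0], [0, 0, 0]], [1, [0.0111, -0.0068, 0], [0, 0, 0]], [1, [0.009, -0.0095, 0], [0, 0, 0]], [1, [0.0062, -0.0115, 0], [0, 0, 0]], [1, [0.003, -0.0127, 0], [0, 0, 0]], [1, [-0.0003, -0.013, 0], [0, 0, 0]], [1, [-0.0037, -0.0125, 0], [0, 0, 0]]])

```text
time_s: 16.73
eef_pos: [475.3, 228.4, 121.1]
ee_rot: [0.001, 0.707, 0.707, 0.001]
force: [6.7, -5.2, 6.4]
grip_width: 0.218
grip_force: 62.7
```

Request:
servo_tool(commands=[[1, [-0.0068, -0.0111, 0], [0, 0, 0]], [1, [-0.0095, -0.009, 0], [0, 0, 0]], [1, [-0.0115, -0.0062, 0], [0, 0, 0]], [1, [-0.0127, -0.003, 0], [0, 0, 0]], [1, [-0.013, 0.0003, 0], [0, 0, 0]], [1, [-0.0125, 0.0037, 0], [0, 0, 0]], [1, [-0.0111, 0.0068, 0], [0, 0, 0]], [1, [-0.009, 0.0095, 0], [0, 0, 0]], [1, [-0.0062, 0.0115, 0], [0, 0, 0]]])

```text
time_s: 17.48
eef_pos: [477.3, 136.0, 121.0]
ee_rot: [-0.0, 0.708, 0.706, 0.0]
force: [-0.9, 9.6, 10.5]
grip_width: 0.221
grip_force: 62.9
```

Request:
servo_tool(commands=[[1, [0, 0, 0], [0, 0, 0]], [1, [0, 0, 0], [0, 0, 0]], [1, [0, 0, 0], [0, 0, 0]], [1, [0, 0, 0], [0, 0, 0]]])

```text
time_s: 17.82
eef_pos: [478.1, 135.9, 121.1]
ee_rot: [0.001, 0.708, 0.706, 0.001]
force: [3.4, -0.2, 8.7]
grip_width: 0.215
grip_force: 62.4
```

```bash
python3 - <<'E'
from rig import *
from h import *
s=sense();p=s["eef_pos"];print(p,s["force"],s["grip_force"],np.degrees(np.arctan2(p[1]-182.4,p[0]-496.4)))
for n in("scene","top"):
    c=capture(n);np.savez(f"pics/{n}4.npz",**c)
T,S=load("top4"),load("scene4")
cv2.imwrite("pics/c5.png",np.hstack([cv2.resize(T["pixels"][130:280,90:410,::-1],(400,188),interpolation=2),cv2.resize(S["pixels"][100:250,150:390,::-1],(400,188))]))
E
```

```text
[478.09698473 135.86168685 121.07831212] [ 3.3643497  -0.22325619  8.71621804] 62.376612424850464 -111.46917770530396
```

View pics/c5.png

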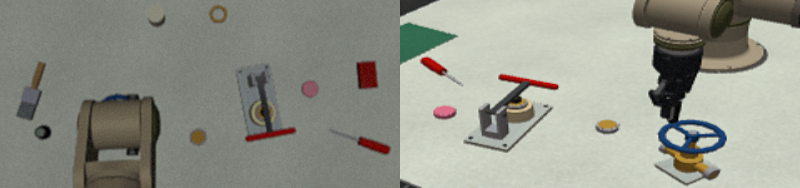

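The clamp is still down on the case (crop (515,100)). The gripper holds the crank at (672,115), at -111.5° against the stop's -111°, two turns open. The bystanders haven't moved.

```bash
python3 -c "
from rig import *
print(finish_job())"
```

```text
the job is handed in; nothing more can be done
None
```

I handed the job in at about 18 s: the clamp is down on the case, the valve was shut against its stop and is now two full turns open (within about 1° by arm position), and the gripper holds the handle at about 62 N; the hand-in gave no verdict.

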